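# Bring the hub under the drill and lock its collar

### The arm

A 7-joint arm with a two-finger parallel gripper is mounted at the origin on the work surface. World frame = base frame: x ahead of the robot, y to its left, z up, the work surface at z = 0. Lengths are in m, angles in rad, forces in N, time in s.
With the tool pointing down it reaches from about 0.425 to 0.95 m from the base axis. Payload 16.7 kg.
Tool frame: the origin (TCP) lies between the finger pads; the fingertips stand 17 mm ahead of it and the grasp point (between the pads) lies 2 mm behind it (r.nose_length is the distance from the TCP to the fingertips, in m); x points along the fingers, z is the direction in which the jaws open and shut, and the axes are right-handed (so a half turn about x gives the same grasp; the last joint's range is limited). The gripper opens to 94 mm and grips with 3 to 60 N. Pads are 16 mm wide; open, the fingers measure 119 mm over their backs; the gripper's body (75 mm by 177 mm) begins 78 mm behind the grasp point.
Start: joints at [1.048, 0.426, 0.074, 1.606, -0.034, 1.111, -0.067], TCP at [0.246, -0.629, 0.188] pointing down, gripper open.
Joint ranges: [-2.85, 2.85], [-0.5, 2.14], [-1.23, 1.37], [0.21, 2.46], [-1.02, 4.16], [0.16, 2.05], [-2.73, 2.73]. Speed limits (rad/s): [1.89, 1.89, 2.39, 2.39, 3.01, 3.01, 3.01].

### API

Orientations are given as a 3x3 rotation matrix whose columns are the frame's x, y, z axes.
In Python, from rig import r gives the robot as it stands. The module is installed in compiled form; this text tells all that it offers.
- The arm moves only by the tool play_rows, never from a script. Its argument "motion" is a list that holds one entry, the list of rows, each a list of 5 numbers: the finger opening in mm, from 0 to 94, then the shift along the tool's x, y, z in mm, then the turn about the tool's x in rad. A call has exactly 10 rows; each row is the pose to reach, as a shift and turn from the pose measured when the call began, along the tool's axes at that moment; what a row does not reach only later rows make up. A row lasts 1/12 s, in which the tool goes at most 41.7 mm and 7.16 degrees, less where a joint would pass 70% of its speed; a pose out of reach is approached as far as the arm can. A call with a gripper value outside its range is refused whole. The fingers move at their own pace and stop on an object; "grip_force" is the grip in N (left out, the last holds). Time passes only in rows, so rows that repeat a pose let the fingers close, or fill a call up. It gives the time, the measured TCP pose, the force and the opening at its end, in the units of the state.
- r.state(): the state, without advancing time (a new reading comes with each control period).
- r.capture(name): name is "side" or "top"; returns a dict with "color" (400x640x3 uint8, red, green, blue), "intrinsics" (3x3 intrinsics, pixels), "k1" (the pictures are not rectified: a ray, as slopes to the right and down, at radius r is drawn at 1 + k1 r^2 times it, then the intrinsics apply), "R" (3x3) and "t" (3): a world point X has camera coordinates R X + t. Camera axes: x right, y down, z forward; pixel columns grow to the right and rows downward; lengths in m; the calibration is good to about 2 mm. A picture is of the moment at which its call begins. There is no depth.
- r.hand_in(): hands the job in, once; it reports no verdict.
The state is a dict: "t": time; "q": joint angles; "joint_vel": joint speeds; "effort": joint torques, N m; "position": TCP position; "tool_rot": TCP orientation; "wrist_force": force on the tool from outside, world axes, zero at the start; "moment": the same for the moment, N m; "grip_width": opening from 0.0 (shut) to 1.0 (fully open).
Only numpy, scipy, OpenCV 4.12 (cv2) and the standard library are available. Lean on these libraries where they do the work, as an engineer would, in place of code of your own. Each camera call takes 0.05 s, during which the arm holds its last target. There are 200 camera calls.

### The job

Set the hub up for drilling: slide the carriage along its bed by the black post until it is fully home against the yellow stop under the drill, and then, with it there, swing the red lock collar by its orange post until the post lines up with the green mark (it can be turned too far). Leave the carriage home, the collar on its mark and both let go, without bumping the drill that hangs above or disturbing the tools standing around.

Things in the scene. Friction and masses are not known exactly. Their poses are not given: they have to be found in the camera images.
- carriage (a joint): Aluminium carriage, 225 x 150 mm plate, on two level rails; it carries an inclined round faceplate with a steel hub and the lock collar. Value in m: 0 = far from the stop, 0.140 = home against the yellow stop block (a hard end). It slides along the +y axis of carriage_grip and stays where it is left, drag about 5 N.
- carriage_grip (a point): Point on the axis of the carriage's upright black post (22 mm diameter, 70 mm tall), 20 mm below its top, 50 mm above the plate. Axes: z up, y the way the carriage slides home, x from the robot's side of the stand to its far side. collar_centre lies at (108, 0, 25) mm in these axes.
- collar (a joint): Red knurled lock collar, 132 mm across, 14 mm thick, captive round the hub. Value in rad: 0 = fully open, 1.10 = orange post on the green mark (locked), 1.50 = end of travel past the mark. Grows counter-clockwise seen looking down on it: the post swings along the collar's upper edge towards the stop side. Stays where left; about 3 N at the post turns it.
- collar_centre (a point): Centre of the collar's underside, on its turning axis. z is the turning axis, out of the collar: it leans 35 degrees from vertical, back towards the robot's side of the stand (towards -x of carriage_grip). This frame turns with the collar.
- collar_grip (a point): On the axis of the collar's orange post, 22 mm below its end, 28 mm above the collar. A round pin, 20 mm diameter, 50 mm long, parallel to the collar's axis (leaning 35 degrees), 75 mm from that axis on an ear at the collar's upper edge; it may turn inside a grip. z as for collar_centre. The hub inside the collar rises only 18 mm above its top face.
- lock_mark (a point): The green mark: a green block 22 mm long, 12 mm wide on the edge of the carriage's faceplate. The point is on it, 100 mm from the collar's axis, level with the collar's underside. Locked: the ear and orange post point at it, on the line from the axis. Axes as for carriage_grip.
- drill: Blue cordless drill fixed pointing down; origin on its axis at table height, axes as carriage_grip. Black chuck 42 mm wide, tip 325 mm up; body 66 to 80 mm wide from 374 to 514 mm up, grip and battery to +x. With the carriage home its axis is 60 mm beyond the collar's centre in x: an upright gripper over the orange post hits it; one tilted along the post clears it.
- column_foot (a point): Foot of the steel column that carries the drill, on its axis, 14 mm above the table: 36 mm diameter (68 mm at the foot), top 514 mm above the table, on the far side of the stand, at (52, -180) mm from the drill axis in x, y of carriage_grip; a 30 mm thick arm joins them 415 to 445 mm up.
- impact: Bystander: red and black cordless impact driver standing on its battery, 75 x 140 mm, 195 mm tall; origin under its centre. Leave alone.
- torch: Bystander: red work torch lying on the bench, 180 x 66 mm, 66 mm tall; origin under its middle. Leave alone.
- oil: Bystander: yellow oil bottle, 60 mm diameter, 150 mm tall; origin under its centre. Leave alone.

How it is judged:
By the outcome, as a careful person would: the job done as asked, in the order asked, and still so for the second after the job is handed in, with the robot touching nothing.
It also fails if it takes over 58 s, if anything falls off the work surface, if the arm or the gripper's body presses on something with over 40 N, if the wrist force passes 120 N, or if a joint passes its speed limit or range.

## Working session

There is one attempt and no reset: what is moved stays moved. The work goes in short steps, Python scripts to look and compute and a tool call to move; the robot and the scene stay as the last step left them, time stands still between calls to the robot, and variables do not carry over. Pictures are saved under pics/ and viewed, about 8 in all and at most 12, crops included, and the job is handed in when it is done.

Besides the shell and the picture viewer there is one more tool, called after "Emit:" as name([rows], argument=value, ...), one row to a line, values as JSON. play_rows: Moves the arm, as the interface text tells. Its arguments: {"type":"object","properties":{"motion":{"type":"array"},"grip_force":{"type":"number"}},"required":["motion"]}

```bash
mkdir -p pics; python3 - <<'E'
from rig import r
import cv2,numpy as np
s=r.state();print({k:np.round(v,3).tolist() for k,v in s.items()}, r.nose_length)
for n in("side","top"):
    c=r.capture(n);cv2.imwrite(f"pics/{n}0.png",c["color"][:,:,::-1]);np.savez(f"{n}0.npz",**c)
    print(n,c["intrinsics"].tolist(),c["k1"],np.round(c["R"],3).tolist(),c["t"], (-c["R"].T@c["t"]))
E
```

```text
{'t': 0.0, 'q': [1.049, 0.427, 0.074, 1.607, -0.034, 1.111, -0.067], 'joint_vel': [0.001, -0.0, -0.001, 0.002, 0.001, 0.001, -0.0], 'effort': [0.0, -93.583, 3.666, -45.419, -0.049, 0.02, 0.0], 'position': [0.246, -0.628, 0.187], 'tool_rot': [[-0.001, 0.931, 0.364], [0.001, 0.364, -0.931], [-1.0, -0.0, -0.001]], 'wrist_force': [0.16, 0.043, 0.162], 'moment': [0.021, 0.022, 0.03], 'grip_width': 1.0} 0.017
side [[490.2893222188102, 0.0, 317.6910683832576], [0.0, 490.2893222188102, 197.99168772609326], [0.0, 0.0, 1.0]] 0.0237885328296056 [[-0.767, -0.642, 0.002], [-0.314, 0.372, -0.874], [0.56, -0.67, -0.486]] [0.42066484 0.28195186 1.22527661] [-0.27575816  0.98667277  0.84154193]
top [[443.628337165729, 0.0, 328.0112029672331], [0.0, 443.628337165729, 198.81701846051786], [0.0, 0.0, 1.0]] -0.057343932696560185 [[0.005, -1.0, 0.006], [-0.995, -0.005, -0.097], [0.097, -0.005, -0.995]] [0.00520967 0.5272964  1.58670499] [0.37005785 0.01625368 1.630489  ]
```

View pics/side0.png

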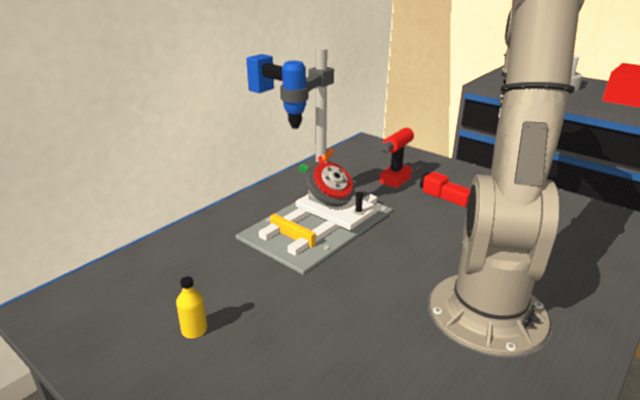

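View pics/top0.png

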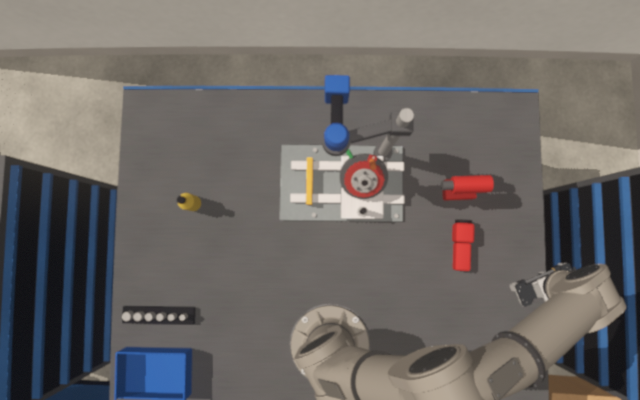

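The side view shows the black post at about (360,200), the collar at (330,183) and the yellow stop at (293,230). The top view shows the post at about (363,211), the collar at (363,178), the stop at (310,180) and the drill at (337,137). I'll enlarge both.

```bash
cat > h.py <<'E'
import numpy as np, cv2
from scipy.optimize import least_squares
def proj(c,X):
    p=np.asarray(c["R"])@np.asarray(X)+c["t"]; s=p[:2]/p[2]; s=s*(1+float(c["k1"])*(s@s)); K=c["intrinsics"]
    return np.array([K[0,0]*s[0]+K[0,2],K[1,1]*s[1]+K[1,2]])
def ray(c,uv):
    K=np.asarray(c["intrinsics"]); d=np.array([float(c["k1"]),0,0,0])
    s=cv2.undistortPoints(np.array([[uv]],float),K,d)[0,0]
    R=np.asarray(c["R"]); v=R.T@np.array([*s,1]); return -R.T@c["t"], v/np.linalg.norm(v)
def plane(c,uv,z):
    o,v=ray(c,uv); return o+v*(z-o[2])/v[2]
def tri(c1,u1,c2,u2):
    (a,u),(b,v)=ray(c1,u1),ray(c2,u2)
    s=np.linalg.lstsq(np.c_[u,-v],b-a,rcond=None)[0]
    p,q=a+u*s[0],b+v*s[1]; return (p+q)/2,np.linalg.norm(p-q)
def load(n): return dict(np.load(n+".npz"))
E
python3 - <<'E'
import cv2,numpy as np
a=cv2.imread("pics/side0.png")[135:275,230:400];b=cv2.imread("pics/top0.png")[110:230,270:420]
a=cv2.resize(a,None,fx=4.2,fy=4.2,interpolation=cv2.INTER_CUBIC);b=cv2.resize(b,None,fx=5,fy=5,interpolation=cv2.INTER_CUBIC)
cv2.imwrite("pics/a.png",a);cv2.imwrite("pics/b.png",b)
E
```

```text
(no output)
```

View pics/a.png

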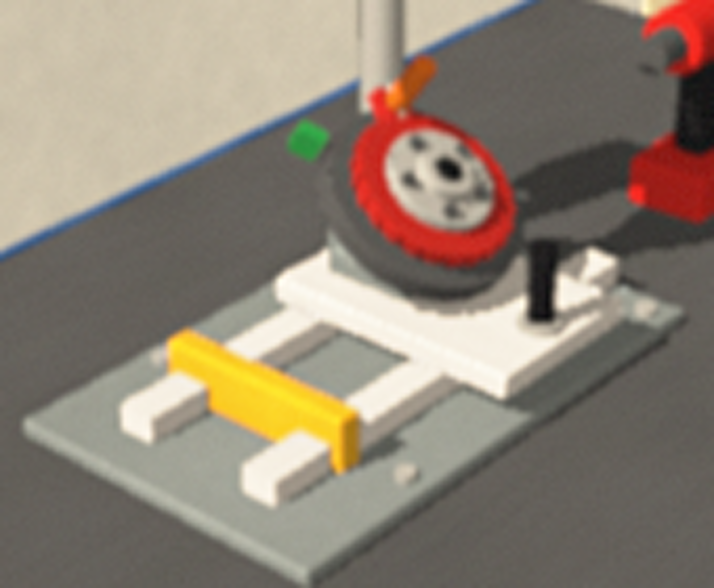

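View pics/b.png

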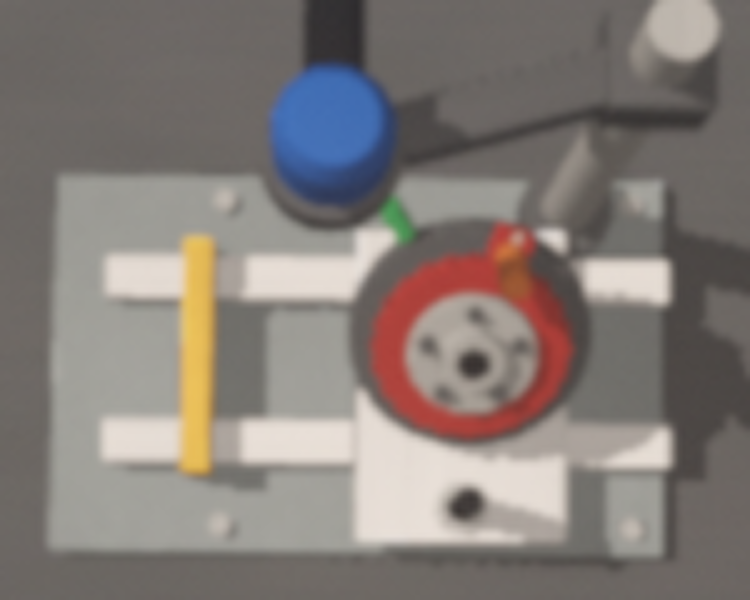

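Crops: side view has the post top at (359.3,192.9) and its base at (358.8,211.2). Top view has the post top at about (363.5,210.5). The collar post is near the −y side and the green mark is to its left.

```bash
python3 - <<'E'
from h import *
np.set_printoptions(precision=4,suppress=True)
S,T=load("side0"),load("top0")
fs=lambda x,y:(230+(x-1.6)/4.2,135+(y-1.6)/4.2); ft=lambda x,y:(270+(x-2)/5,110+(y-2)/5)
P=lambda n,a,b:print(n,*tri(S,fs(*a),T,ft(*b)))
P("posttop",(543,243),(468,502))
P("hub hole",(449,169),(474,363))
P("green",(307,141),(398,220))
P("stop near top corner",(350,412),(194,468))
P("stop far top corner",(180,335),(199,238))
P("base c near-left",(308,580),(48,550)); P("base near-right",(685,313),(664,557));P("base far-left",(25,425),(57,178))
P("plate near-left",(505,385),(356,541))
P("orange end",(428,66),(516,288)); P("orange base",(392,100),(510,245))
for n,p in dict(fl=(57,178),fr=(664,182),nl=(48,550),nr=(664,557)).items(): print(n,plane(T,ft(*p),0.012))
print("plate",[plane(T,ft(*p),0.06) for p in((356,541),(566,541))])
E
```

```text
posttop [ 0.4792 -0.1124  0.1223] 0.002200062660989971
hub hole [ 0.5701 -0.1146  0.153 ] 0.0036887229107382606
green [ 0.6653 -0.0625  0.1659] 0.00247131633943011
stop near top corner [0.5062 0.0763 0.0579] 0.0047910893231792205
stop far top corner [0.673  0.0744 0.0547] 0.004411760751551046
base c near-left [0.4499 0.1849 0.0046] 0.0047458400615726
base near-right [ 0.4466 -0.2672  0.0058] 0.0052873755124861555
base far-left [0.7274 0.1826 0.0066] 0.003808879593128993
plate near-left [ 0.4563 -0.0389  0.0444] 0.0028383607245082254
orange end [ 0.6096 -0.1365  0.2187] 0.004750009376614699
orange base [ 0.645  -0.1369  0.1801] 0.005106509745079639
fl [0.7277 0.1833 0.012 ]
fr [ 0.7276 -0.2681  0.012 ]
nl [0.4514 0.1856 0.012 ]
nr [ 0.4485 -0.2647  0.012 ]
plate [array([ 0.4566, -0.0376,  0.06  ]), array([ 0.4573, -0.1867,  0.06  ])]
```

Emit:
play_rows([
  [[94,-60,80,-78,0.1],[94,-60,108,-106,0.2],[94,-60,136,-134,0.3],[94,-60,164,-162,0.373],[94,-60,192,-190,0.373],[94,-60,220,-218,0.373],[94,-60,248,-244,0.373],[94,-60,276,-270,0.373],[94,-60,304,-298,0.373],[94,-60,332,-324,0.373]],
], grip_force=20)

```text
t: 0.93
position: [0.4133, -0.2549, 0.2475]
tool_rot: [[-0.0, 1.0, -0.0], [0.001, -0.0, -1.0], [-1.0, -0.0, -0.001]]
wrist_force: [1.6, -1.0, 1.3]
grip_width: 1.001
```

Emit:
play_rows([
  [[94,0,20,-40,0],[94,0,40,-75,0],[94,0,55,-110,0],[94,0,66,-143,0],[94,20,66,-143,0],[94,40,66,-143,0],[94,40,66,-143,0],[94,40,66,-143,0],[94,40,66,-143,0],[94,40,66,-143,0]],
])

```text
t: 1.77
position: [0.4798, -0.1123, 0.2087]
tool_rot: [[0.001, 1.0, -0.001], [0.0, -0.001, -1.0], [-1.0, 0.001, -0.0]]
wrist_force: [-0.5, 0.4, 0.4]
grip_width: 1.001
```

```bash
python3 - <<'E'
from rig import r
import cv2,numpy as np
s=r.state();print({k:np.round(s[k],3).tolist() for k in("t","q","position","wrist_force")})
o=[]
for n in("side","top"):
    c=r.capture(n);np.savez(f"{n}1.npz",**c); im=c["color"][:,:,::-1]
    o.append(cv2.resize(im[110:260,250:420] if n=="side" else im[100:250,260:430],(680,600),interpolation=cv2.INTER_CUBIC)[:,:400*2])
cv2.imwrite("pics/c.png",cv2.resize(np.hstack(o),(800,353)))
E
```

```text
{'t': 1.767, 'q': [0.336, 0.12, -0.256, 1.968, 0.034, 1.057, -1.506], 'position': [0.48, -0.112, 0.209], 'wrist_force': [-0.516, 0.384, 0.441]}
```

View pics/c.png

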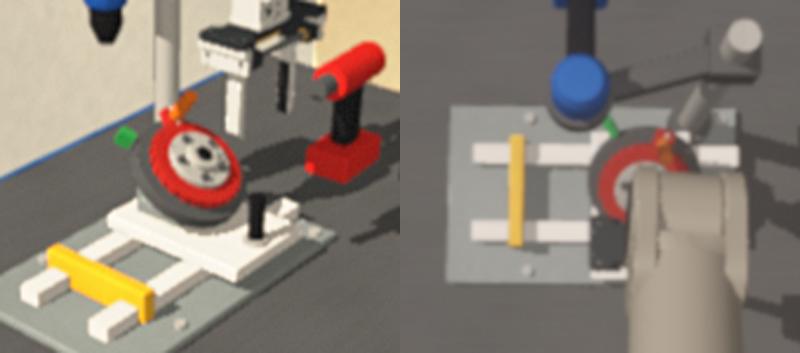

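The gripper stands above the post with its fingers straddling it in y. I'll descend and close.

Emit:
play_rows([
  [[94,35,0,0,0],[94,70,0,0,0],[94,104,0,0,0],[70,104,0,0,0],[20,104,0,0,0],[15,104,0,0,0],[15,104,0,0,0],[15,104,0,0,0],[15,104,0,0,0],[15,104,0,0,0]],
], grip_force=20)

```text
t: 2.7
position: [0.4803, -0.1123, 0.1054]
tool_rot: [[0.002, 1.0, -0.001], [0.0, -0.001, -1.0], [-1.0, 0.002, -0.0]]
wrist_force: [-1.1, -0.1, -0.2]
grip_width: 0.544
```

Emit:
play_rows([
  [[15,0,0,0,0],[15,0,0,0,0],[15,0,0,0,0],[15,0,0,0,0],[15,0,0,0,0],[15,0,0,0,0],[15,0,0,0,0],[15,0,0,0,0],[15,0,0,-5,0],[15,0,0,-10,0]],
])

```text
t: 3.53
position: [0.4803, -0.1035, 0.1054]
tool_rot: [[0.003, 1.0, -0.002], [-0.001, -0.002, -1.0], [-1.0, 0.003, 0.001]]
wrist_force: [0.6, -5.5, -0.7]
grip_width: 0.212
```

Emit:
play_rows([
  [[15,0,0,-10,0],[15,0,0,-20,0],[15,0,0,-30,0],[15,0,0,-40,0],[15,0,0,-49,0],[15,0,0,-57,0],[15,0,0,-64,0],[15,0,0,-70,0],[15,0,0,-75,0],[15,0,0,-80,0]],
])

```text
t: 4.37
position: [0.4808, -0.0241, 0.1053]
tool_rot: [[0.003, 1.0, -0.003], [-0.002, -0.003, -1.0], [-1.0, 0.003, 0.002]]
wrist_force: [1.6, -4.5, 0.5]
grip_width: 0.214
```

Emit:
play_rows([
  [[15,0,0,-2,0],[15,0,0,-4,0],[15,0,0,-6,0],[15,0,0,-8,0],[15,0,0,-10,0],[15,0,0,-12,0],[15,0,0,-14,0],[15,0,0,-16,0],[15,0,0,-18,0],[15,0,0,-20,0]],
])

```text
t: 5.2
position: [0.4808, -0.0084, 0.1053]
tool_rot: [[0.003, 1.0, -0.005], [-0.007, -0.005, -1.0], [-1.0, 0.003, 0.007]]
wrist_force: [4.1, -33.9, 0.2]
grip_width: 0.217
```

Emit:
play_rows([
  [[15,0,0,0,0],[15,0,0,0,0],[60,0,0,0,0],[94,0,0,0,0],[94,0,0,0,0],[94,0,0,0,0],[94,0,0,0,0],[94,0,0,0,0],[94,0,0,0,0],[94,0,0,0,0]],
])

```text
t: 6.03
position: [0.4808, -0.0083, 0.1053]
tool_rot: [[0.003, 1.0, -0.005], [-0.007, -0.005, -1.0], [-1.0, 0.003, 0.007]]
wrist_force: [0.1, 0.3, 0.4]
grip_width: 0.749
```

Emit:
play_rows([
  [[94,-30,0,0,0],[94,-60,0,0,0],[94,-95,0,0,0],[94,-130,0,0,0],[94,-160,0,0,0],[94,-200,0,0,0],[94,-240,0,0,0],[94,-280,0,0,0],[94,-320,0,0,0],[94,-350,0,0,0]],
])

```text
t: 6.87
position: [0.4797, -0.0058, 0.4588]
tool_rot: [[0.006, 1.0, -0.005], [-0.007, -0.005, -1.0], [-1.0, 0.006, 0.007]]
wrist_force: [-0.1, -0.0, -0.2]
grip_width: 0.998
```

```bash
python3 - <<'E'
from rig import r
import cv2,numpy as np
s=r.state();print({k:np.round(s[k],3).tolist() for k in("t","q","position","tool_rot","wrist_force")})
o=[]
for n in("side","top"):
    c=r.capture(n);np.savez(f"{n}2.npz",**c); im=c["color"][:,:,::-1]
    o.append(cv2.resize(im[50:270,230:420] if n=="side" else im[80:300,240:430],(400,463),interpolation=cv2.INTER_CUBIC))
cv2.imwrite("pics/d.png",np.hstack(o))
E
```

```text
{'t': 6.867, 'q': [0.188, -0.021, -0.306, 1.585, 0.001, 1.572, -1.694], 'position': [0.48, -0.006, 0.459], 'tool_rot': [[0.006, 1.0, -0.005], [-0.007, -0.005, -1.0], [-1.0, 0.006, 0.007]], 'wrist_force': [-0.115, -0.009, -0.227]}
```

View pics/d.png

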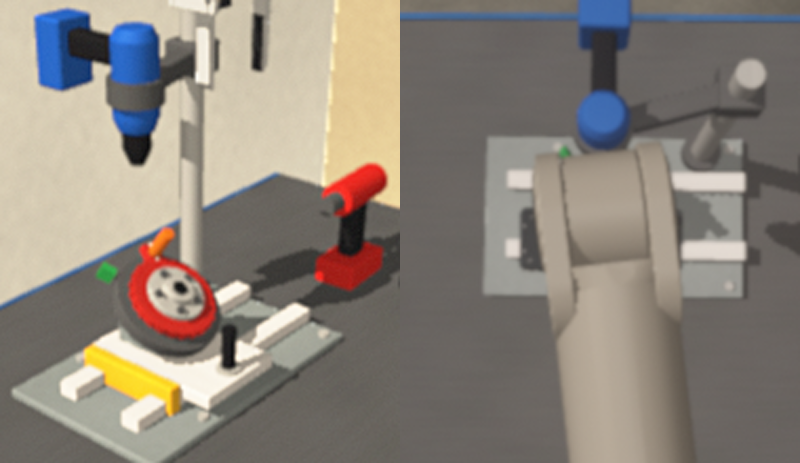

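The carriage is against the yellow stop and free. The wrench only turns about the tool axis, and joint 6 saturates at 2.05 when the arm reaches high. I'll test whether asking for a high pose there tilts the tool outward.

Emit:
play_rows([
  [[94,-40,0,0,0],[94,-80,0,0,0],[94,-120,0,0,0],[94,-160,0,0,0],[94,-200,0,0,0],[94,-240,0,0,0],[94,-280,0,0,0],[94,-320,0,0,0],[94,-340,0,0,0],[94,-340,0,0,0]],
])

```text
t: 7.8
position: [0.4821, -0.0054, 0.6845]
tool_rot: [[0.022, 1.0, -0.006], [-0.008, -0.006, -1.0], [-1.0, 0.022, 0.008]]
wrist_force: [-0.2, 0.3, 0.1]
grip_width: 0.997
```

```bash
cat > s.py <<'E'
from rig import r
import numpy as np
s=r.state();print({k:np.round(s[k],3).tolist() for k in("t","q","position","tool_rot","wrist_force")})
E
python3 s.py
```

```text
{'t': 7.8, 'q': [-0.403, 0.048, 0.298, 1.043, -0.004, 2.032, -1.684], 'position': [0.482, -0.005, 0.685], 'tool_rot': [[0.022, 1.0, -0.006], [-0.008, -0.006, -1.0], [-1.0, 0.022, 0.008]], 'wrist_force': [-0.197, 0.28, 0.058]}
```

Emit:
play_rows([
  [[94,-400,0,0,0],[94,-400,0,0,0],[94,-400,0,0,0],[94,-400,0,0,0],[94,-400,0,0,0],[94,-800,0,0,0],[94,-800,0,0,0],[94,-800,0,0,0],[94,-800,0,0,0],[94,-800,0,0,0]],
])

```text
t: 8.63
position: [0.4895, -0.0039, 0.7146]
tool_rot: [[0.071, 0.997, 0.001], [-0.006, 0.001, -1.0], [-0.997, 0.071, 0.006]]
wrist_force: [0.4, 0.0, -1.7]
grip_width: 1.0
```

```bash
python3 s.py
```

```text
{'t': 8.633, 'q': [-1.144, 0.071, 1.16, 0.993, -0.067, 2.048, -1.59], 'position': [0.49, -0.004, 0.715], 'tool_rot': [[0.071, 0.997, 0.001], [-0.006, 0.001, -1.0], [-0.997, 0.071, 0.006]], 'wrist_force': [0.404, 0.022, -1.749]}
```

Emit:
play_rows([
  [[94,-800,0,0,0],[94,-800,0,0,0],[94,-800,0,0,0],[94,-800,0,0,0],[94,-800,0,0,0],[94,-800,0,0,0],[94,-800,0,0,0],[94,-800,0,0,0],[94,-800,0,0,0],[94,-800,0,0,0]],
])

```text
t: 9.47
position: [0.4968, -0.0042, 0.7369]
tool_rot: [[0.12, 0.993, 0.014], [-0.001, 0.014, -1.0], [-0.993, 0.12, 0.003]]
wrist_force: [3.4, 3.5, -2.4]
grip_width: 0.996
```

```bash
python3 s.py
```

```text
{'t': 9.467, 'q': [-1.109, 0.077, 1.141, 0.94, -0.081, 2.048, -1.571], 'position': [0.497, -0.004, 0.737], 'tool_rot': [[0.12, 0.993, 0.014], [-0.001, 0.014, -1.0], [-0.993, 0.12, 0.003]], 'wrist_force': [3.371, 3.47, -2.419]}
```

Emit:
play_rows([
  [[94,-800,500,0,0],[94,-800,500,0,0],[94,-800,500,0,0],[94,-800,500,0,0],[94,-800,500,0,0],[94,-800,500,0,0],[94,-800,500,0,0],[94,-800,500,0,0],[94,-800,500,0,0],[94,-800,500,0,0]],
])

```text
t: 10.3
position: [0.5898, -0.0044, 0.7471]
tool_rot: [[0.17, 0.985, 0.013], [0.0, 0.014, -1.0], [-0.985, 0.17, 0.002]]
wrist_force: [-0.4, 0.2, 0.4]
grip_width: 1.001
```

```bash
python3 s.py
```

```text
{'t': 10.3, 'q': [-0.424, 0.246, 0.527, 0.703, -0.154, 2.048, -1.56], 'position': [0.59, -0.004, 0.747], 'tool_rot': [[0.17, 0.985, 0.013], [0.0, 0.014, -1.0], [-0.985, 0.17, 0.002]], 'wrist_force': [-0.425, 0.22, 0.393]}
```

Emit:
play_rows([
  [[94,-800,-200,0,0],[94,-800,-200,0,0],[94,-800,-200,0,0],[94,-800,-200,0,0],[94,-800,-200,0,0],[94,-800,-200,0,0],[94,-800,-200,0,0],[94,-800,-200,0,0],[94,-800,-200,0,0],[94,-800,-200,0,0]],
])

```text
t: 11.13
position: [0.5084, -0.0192, 0.7821]
tool_rot: [[0.218, 0.976, -0.002], [0.003, -0.003, -1.0], [-0.976, 0.218, -0.004]]
wrist_force: [-1.3, -4.2, 0.1]
grip_width: 1.004
```

```bash
python3 s.py
```

```text
{'t': 11.133, 'q': [-1.014, 0.09, 1.114, 0.832, -0.117, 2.047, -1.548], 'position': [0.508, -0.019, 0.782], 'tool_rot': [[0.218, 0.976, -0.002], [0.003, -0.003, -1.0], [-0.976, 0.218, -0.004]], 'wrist_force': [-1.283, -4.21, 0.084]}
```

Emit:
play_rows([
  [[94,-800,100,0,0],[94,-800,100,0,0],[94,-800,100,0,0],[94,-800,100,0,0],[94,-800,100,0,0],[94,-800,100,0,0],[94,-800,100,0,0],[94,-800,100,0,0],[94,-800,100,0,0],[94,-800,100,0,0]],
])

```text
t: 11.97
position: [0.5046, -0.0165, 0.81]
tool_rot: [[0.275, 0.961, 0.0], [0.004, -0.001, -1.0], [-0.961, 0.275, -0.004]]
wrist_force: [0.8, -0.1, 0.0]
grip_width: 0.999
```

Emit:
play_rows([
  [[94,-800,100,0,0],[94,-800,100,0,0],[94,-800,100,0,0],[94,-800,100,0,0],[94,-800,100,0,0],[94,-800,100,0,0],[94,-800,100,0,0],[94,-800,100,0,0],[94,-800,100,0,0],[94,-800,100,0,0]],
])

```text
t: 12.8
position: [0.5064, -0.0054, 0.8291]
tool_rot: [[0.314, 0.949, 0.019], [0.013, 0.016, -1.0], [-0.949, 0.314, -0.007]]
wrist_force: [3.0, 4.2, -2.1]
grip_width: 0.999
```

```bash
python3 s.py
```

```text
{'t': 12.8, 'q': [-1.104, 0.075, 1.172, 0.742, -0.112, 2.048, -1.564], 'position': [0.506, -0.005, 0.829], 'tool_rot': [[0.314, 0.949, 0.019], [0.013, 0.016, -1.0], [-0.949, 0.314, -0.007]], 'wrist_force': [3.0, 4.2, -2.07]}
```

Emit:
play_rows([
  [[94,-800,100,0,0],[94,-800,100,0,0],[94,-800,100,0,0],[94,-800,100,0,0],[94,-800,100,0,0],[94,-800,100,0,0],[94,-800,100,0,0],[94,-800,100,0,0],[94,-800,100,0,0],[94,-800,100,0,0]],
])

```text
t: 13.63
position: [0.5081, 0.0199, 0.8464]
tool_rot: [[0.348, 0.936, 0.058], [0.033, 0.05, -0.998], [-0.937, 0.35, -0.013]]
wrist_force: [3.3, 3.2, -0.8]
grip_width: 0.998
```

Emit:
play_rows([
  [[94,-800,100,0,0],[94,-800,100,0,0],[94,-800,100,0,0],[94,-800,100,0,0],[94,-800,100,0,0],[94,-800,100,0,0],[94,-800,100,0,0],[94,-800,100,0,0],[94,-800,100,0,0],[94,-800,100,0,0]],
])

```text
t: 14.47
position: [0.5016, 0.0139, 0.8664]
tool_rot: [[0.387, 0.92, 0.068], [0.047, 0.054, -0.997], [-0.921, 0.389, -0.023]]
wrist_force: [0.4, -0.2, 0.5]
grip_width: 1.001
```

Emit:
play_rows([
  [[94,-800,100,0,0],[94,-800,100,0,0],[94,-800,100,0,0],[94,-800,100,0,0],[94,-800,100,0,0],[94,-800,100,0,0],[94,-800,100,0,0],[94,-800,100,0,0],[94,-800,100,0,0],[94,-800,100,0,0]],
])

```text
t: 15.3
position: [0.4705, 0.0048, 0.8882]
tool_rot: [[0.431, 0.9, 0.072], [0.055, 0.053, -0.997], [-0.901, 0.433, -0.027]]
wrist_force: [0.5, -0.2, -0.5]
grip_width: 1.001
```

```bash
python3 s.py
```

```text
{'t': 15.3, 'q': [-0.254, 0.001, 0.097, 0.644, 0.015, 2.048, -1.653], 'position': [0.471, 0.005, 0.888], 'tool_rot': [[0.431, 0.9, 0.072], [0.055, 0.053, -0.997], [-0.901, 0.433, -0.027]], 'wrist_force': [0.505, -0.16, -0.518]}
```

Emit:
play_rows([
  [[94,-800,250,0,0],[94,-800,250,0,0],[94,-800,250,0,0],[94,-800,250,0,0],[94,-800,250,0,0],[94,-800,250,0,0],[94,-800,250,0,0],[94,-800,250,0,0],[94,-800,250,0,0],[94,-800,250,0,0]],
])

```text
t: 16.13
position: [0.4313, -0.0043, 0.9125]
tool_rot: [[0.477, 0.876, 0.075], [0.06, 0.052, -0.997], [-0.877, 0.479, -0.027]]
wrist_force: [0.1, 1.1, -0.8]
grip_width: 0.997
```

Emit:
play_rows([
  [[94,-800,250,0,0],[94,-800,250,0,0],[94,-800,250,0,0],[94,-800,250,0,0],[94,-800,250,0,0],[94,-800,250,0,0],[94,-800,250,0,0],[94,-800,250,0,0],[94,-800,250,0,0],[94,-800,250,0,0]],
])

```text
t: 16.97
position: [0.3979, -0.0067, 0.9351]
tool_rot: [[0.522, 0.85, 0.075], [0.062, 0.05, -0.997], [-0.851, 0.525, -0.027]]
wrist_force: [-0.3, -0.7, 0.1]
grip_width: 1.002
```

Emit:
play_rows([
  [[94,-800,250,0,0],[94,-800,250,0,0],[94,-800,250,0,0],[94,-800,250,0,0],[94,-800,250,0,0],[94,-800,250,0,0],[94,-800,250,0,0],[94,-800,250,0,0],[94,-800,250,0,0],[94,-800,250,0,0]],
])

```text
t: 17.8
position: [0.3672, -0.0079, 0.9557]
tool_rot: [[0.565, 0.822, 0.075], [0.063, 0.047, -0.997], [-0.822, 0.568, -0.026]]
wrist_force: [0.0, 0.2, -0.0]
grip_width: 0.997
```

```bash
python3 s.py
```

```text
{'t': 17.8, 'q': [0.459, -0.132, -0.36, 0.613, -0.18, 2.048, -1.549], 'position': [0.367, -0.008, 0.956], 'tool_rot': [[0.565, 0.822, 0.075], [0.063, 0.047, -0.997], [-0.822, 0.568, -0.026]], 'wrist_force': [0.024, 0.224, -0.018]}
```

The tool now leans 34.5° along the collar's axis, with 3.6° of sideways error. Next I'll measure the orange post and the green mark with the arm clear.

```bash
python3 - <<'E'
from rig import r
from h import *
o=[]
for n,(y,x) in dict(side=(120,230),top=(105,280)).items():
    c=r.capture(n);np.savez(f"{n}3.npz",**c); im=np.ascontiguousarray(c["color"][:,:,::-1])
    h=cv2.cvtColor(im,cv2.COLOR_BGR2HSV)
    for nm,lo,hi in(("orange",(8,150,90),(18,255,255)),("green",(45,110,50),(80,255,255))):
        m=cv2.inRange(h,lo,hi); m[:y]=0;m[y+140:]=0;m[:,:x]=0;m[:,x+140:]=0
        p=np.argwhere(m)[:,::-1]; print(n,nm,len(p),p.mean(0).round(1) if len(p) else "",(p.min(0),p.max(0)) if len(p) else "")
    o.append(cv2.resize(im[y:y+100,x:x+100],(400,400),interpolation=cv2.INTER_CUBIC))
cv2.imwrite("pics/e.png",np.hstack(o))
E
```

```text
side orange 95 [305.5 167.8] (array([272, 159]), array([312, 246]))
side green 56 [280.2 179.1] (array([276, 175]), array([284, 183]))
top orange 61 [340.6 163.5] (array([338, 158]), array([344, 168]))
top green 14 [318.5 153.2] (array([317, 151]), array([320, 156]))
```

View pics/e.png

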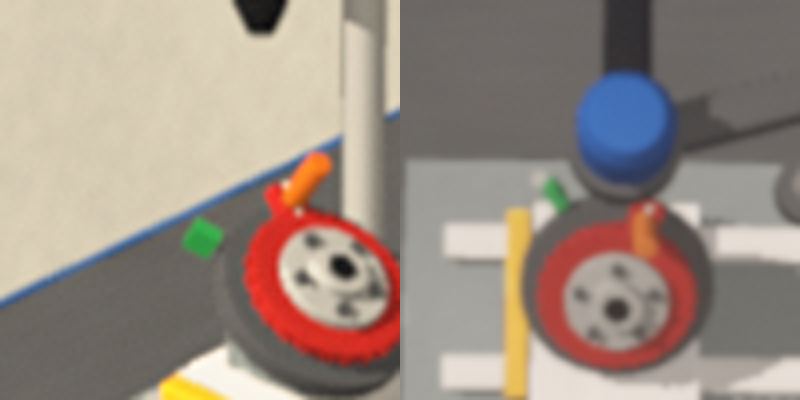

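```bash
cat >> h.py <<'E'
n_=np.array([-np.sin(np.radians(35)),0,np.cos(np.radians(35))]); u_=np.array([n_[2],0,-n_[0]]); y_=np.array([0,1.,0])
C=np.array([.588,-.008,.127])
def loc(p): d=p-C; return np.array([d@u_,d@y_,d@n_])
E
python3 - <<'E'
from h import *
np.set_printoptions(precision=4,suppress=True)
S,T=load("side3"),load("top3")
fs=lambda x,y:(230+x/4-.4,120+y/4-.4); ft=lambda x,y:(280+(x-400)/4-.4,105+y/4-.4)
for n,a,b in (("hub",(342,267),(616,309)),("end",(320,160),(647,247)),("base",(288,197),(645,212)),("green",(203,238),(555,194))):
    p,e=tri(S,fs(*a),T,ft(*b)); l=loc(p); print(n,p,e,"loc",l,"ang",np.degrees(np.arctan2(l[1],l[0])),np.hypot(*l[:2]))
for ang in (-20,-15,-10,0,30):
    a=np.radians(ang)
    f=lambda h:C+.075*(np.cos(a)*u_+np.sin(a)*y_)+h*n_
    print(ang,"end side",proj(S,f(.064)),"top",proj(T,f(.064)),"base side",proj(S,f(.014)),"top",proj(T,f(.014)))
E
```

```text
hub [ 0.5707 -0.011   0.1535] 0.0033691401261348435 loc [ 0.0011 -0.003   0.0316] ang -70.23453182668187 0.0031597953977093624
end [ 0.612  -0.0344  0.2215] 0.0029718238990937553 loc [ 0.0739 -0.0264  0.0636] ang -19.669436573274986 0.07846193619122332
base [ 0.6476 -0.035   0.1794] 0.0057492134986005415 loc [ 0.0789 -0.027   0.0088] ang -18.92575454877175 0.0833874525510786
green [0.6657 0.0405 0.167 ] 0.003722835108759764 loc [ 0.0866  0.0485 -0.0118] ang 29.27315179252894 0.099236050178734
-20 end side [309.707  160.3827] top [341.3744 167.7281] base side [302.7713 169.9286] top [340.948  161.2522]
-15 end side [307.948 160.56 ] top [339.4483 167.1631] base side [301.0366 170.1257] top [339.0788 160.6997]
-10 end side [306.2618 160.8905] top [337.4704 166.7525] base side [299.3721 170.4738] top [337.1596 160.2982]
0 end side [303.1584 162.0056] top [333.4244 166.4077] base side [296.304  171.6163] top [333.234  159.9609]
30 end side [296.8256 168.6796] top [321.7529 169.1671] base side [290.0003 178.3021] top [321.9096 162.6584]
```

Measured: hub top at n = 32 mm (expected 32), post end at 64 mm (expected 64), and post radius about 75–78 mm. The post is at −18° and the mark at about +30°, so the collar needs about 0.85 rad. Approaching along the post.

Emit:
play_rows([
  [[94,35,-13,3,0],[94,70,-26,6,0],[94,105,-39,9,0],[94,140,-52,12,0],[94,175,-65,15,0],[94,210,-78,18,0],[94,245,-90,22,0],[94,280,-102,25,0],[94,315,-114,28,0],[94,330,-119,29,0]],
])

```text
t: 18.73
position: [0.4579, -0.0216, 0.6107]
tool_rot: [[0.562, 0.824, 0.074], [0.064, 0.046, -0.997], [-0.825, 0.565, -0.027]]
wrist_force: [1.2, -0.5, 0.8]
grip_width: 0.995
```

```bash
cat > go.py <<'E'
import sys;from rig import r
from h import *
np.set_printoptions(precision=4,suppress=True)
s=r.state();p=np.array(s["position"]);R=np.array(s["tool_rot"])
print(s["t"],np.round(s["q"],3),p,"loc",loc(p),"axis",R[:,0],"F",np.round(s["wrist_force"],1),s["grip_width"])
for i in range(1,len(sys.argv),3):
    g=np.array(list(map(float,sys.argv[i:i+3])));print(g,"->",np.round(1000*R.T@(g-p),1))
E
python3 go.py .536 -.033 .325 .622 -.033 .202
```

```text
18.7333 [ 0.455 -0.423 -0.266  1.706 -0.285  1.268 -1.321] [ 0.4579 -0.0216  0.6107] loc [ 0.1708 -0.0136  0.4709] axis [ 0.5615  0.0637 -0.825 ] F [ 1.2 -0.5  0.8] 0.9945089663630584
[ 0.536 -0.033  0.325] -> [278.8 -97.4  24.7]
[ 0.622 -0.033  0.202] -> [428.6 -96.   34.3]
```

Emit:
play_rows([
  [[94,35,-13,3,0],[94,70,-26,6,0],[94,105,-39,9,0],[94,140,-50,12,0],[94,175,-62,15,0],[94,210,-74,18,0],[94,245,-86,22,0],[94,279,-97,25,0],[94,279,-97,25,0],[94,279,-97,25,0]],
])

```text
t: 19.57
position: [0.5358, -0.0331, 0.3239]
tool_rot: [[0.559, 0.826, 0.074], [0.065, 0.046, -0.997], [-0.827, 0.562, -0.028]]
wrist_force: [0.6, 0.2, 1.0]
grip_width: 1.0
```

```bash
python3 go.py .622 -.033 .202; python3 - <<'E'
from rig import r
from h import *
o=[]
for n,(y,x) in dict(side=(60,230),top=(105,280)).items():
    c=r.capture(n); im=np.ascontiguousarray(c["color"][:,:,::-1])
    o.append(cv2.resize(im[y:y+150,x:x+130],(390,450),interpolation=cv2.INTER_CUBIC))
cv2.imwrite("pics/f.png",np.hstack(o))
E
```

```text
19.5667 [ 0.422 -0.236 -0.356  2.179 -0.307  0.611 -1.254] [ 0.5358 -0.0331  0.3239] loc [ 0.0702 -0.0251  0.1912] axis [ 0.5587  0.0647 -0.8269] F [0.6 0.2 1. ] 1.0004929397767728
[ 0.622 -0.033  0.202] -> [149.    2.8   9.7]
```

View pics/f.png

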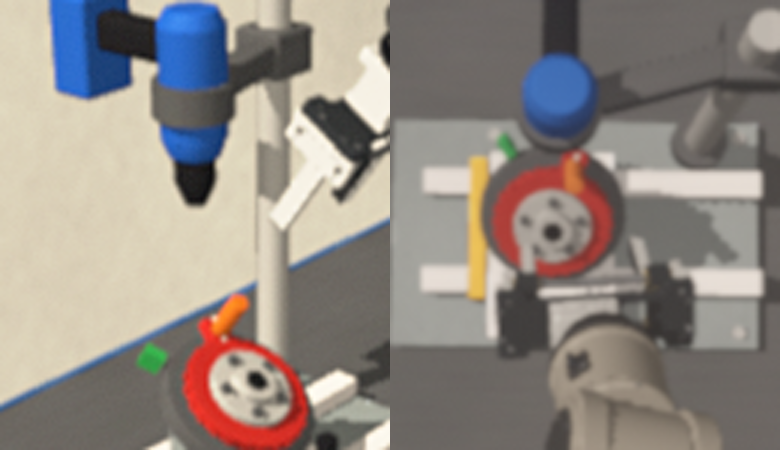

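The tilted gripper is in line with the post and well clear of the drill, so I'll advance along the post and close.

Emit:
play_rows([
  [[94,30,1,2,0],[94,60,1,4,0],[94,90,2,6,0],[94,115,2,8,0],[94,135,3,9,0],[94,148,3,10,0],[94,148,3,10,0],[60,148,3,10,0],[40,148,3,10,0],[30,148,3,10,0]],
], grip_force=8)

```text
t: 20.5
position: [0.6238, -0.0339, 0.2087]
tool_rot: [[0.565, 0.822, 0.074], [0.063, 0.046, -0.997], [-0.823, 0.568, -0.025]]
wrist_force: [-0.5, -0.3, 0.2]
grip_width: 0.822
```

```bash
python3 go.py .622 -.033 .202
```

```text
20.5 [ 0.406  0.071 -0.433  2.192 -0.082  0.284 -1.451] [ 0.6238 -0.0339  0.2087] loc [ 0.0762 -0.0259  0.0464] axis [ 0.565   0.0626 -0.8227] F [-0.5 -0.3  0.2] 0.8223530356441152
[ 0.622 -0.033  0.202] -> [ 4.6 -5.3 -0.9]
```

Emit:
play_rows([
  [[60,2,-4,0,0],[40,3,-5,0,0],[15,3,-5,0,0],[15,3,-5,0,0],[15,3,-5,0,0],[15,3,-5,0,0],[15,3,-5,0,0],[15,3,-5,0,0],[15,3,-5,0,0],[15,3,-5,0,0]],
])

```text
t: 21.33
position: [0.6211, -0.0336, 0.2032]
tool_rot: [[0.564, 0.822, 0.074], [0.063, 0.047, -0.997], [-0.823, 0.567, -0.025]]
wrist_force: [-3.4, 3.1, 0.2]
grip_width: 0.209
```

```bash
python3 go.py .622 -.033 .202
```

```text
21.3333 [ 0.405  0.075 -0.434  2.202 -0.08   0.27  -1.452] [ 0.6211 -0.0336  0.2032] loc [ 0.0709 -0.0256  0.0434] axis [ 0.5645  0.0631 -0.8231] F [-3.4  3.1  0.2] 0.20903993276656133
[ 0.622 -0.033  0.202] -> [ 1.5  0.  -0.5]
```

Gripped at a 19.6 mm width, at radius 75.4 mm, matching the 75 given. I'll compute the arc rows.

```bash
cat > arc.py <<'E'
import sys;from rig import r
from h import *
s=r.state();p=np.array(s["position"]);R=np.array(s["tool_rot"]);l=loc(p)
a0=np.arctan2(l[1],l[0]);a1=np.radians(float(sys.argv[1]));k=int(sys.argv[2]);rad=.075
print("now",np.degrees(a0),np.hypot(l[0],l[1]),"n",l[2],"F",np.round(s["wrist_force"],1),s["grip_width"])
for a in np.linspace(a0,a1,k+1)[1:]:
    g=C+rad*(np.cos(a)*u_+np.sin(a)*y_)+.043*n_; print(np.round(1000*R.T@(g-p),1))
E
python3 arc.py 6 10
```

```text
now -19.838938058279656 0.07533061872164853 n 0.04341676984148852 F [-3.4  3.1  0.2] 0.20903993276656133
[ 0.6  0.9 -3.2]
[ 0.8  2.  -6.4]
[ 1.   2.9 -9.7]
[  1.2   3.7 -13. ]
[  1.4   4.4 -16.3]
[  1.6   4.9 -19.6]
[  1.8   5.2 -23. ]
[  2.1   5.4 -26.4]
[  2.3   5.4 -29.7]
[  2.5   5.3 -33.1]
```

Emit:
play_rows([
  [[15,0.5,1,-3,0],[15,0.8,2,-6.5,0],[15,1,3,-9.7,0],[15,1.2,3.7,-13,0],[15,1.4,4.4,-16.3,0],[15,1.6,4.9,-19.6,0],[15,1.8,5.2,-23,0],[15,2.1,5.4,-26.4,0],[15,2.3,5.4,-29.7,0],[15,2.5,5.3,-33,0]],
])

```text
t: 22.17
position: [0.625, -0.0005, 0.2056]
tool_rot: [[0.566, 0.821, 0.074], [0.062, 0.046, -0.997], [-0.822, 0.568, -0.025]]
wrist_force: [-0.8, -4.1, 3.7]
grip_width: 0.208
```

```bash
python3 arc.py 27 10
```

```text
now 5.663038725214268 0.07572854016527446 n 0.04316857354142716 F [-0.8 -4.1  3.7] 0.20792984862038574
[ 0.3 -0.9 -2.7]
[ 0.5 -1.2 -5.5]
[ 0.7 -1.6 -8.3]
[  0.9  -2.1 -11. ]
[  1.   -2.7 -13.7]
[  1.2  -3.5 -16.4]
[  1.4  -4.3 -19.1]
[  1.6  -5.2 -21.7]
[  1.7  -6.2 -24.3]
[  1.9  -7.3 -26.9]
```

Emit:
play_rows([
  [[15,0.3,-0.8,-2.7,0],[15,0.5,-1.2,-5.5,0],[15,0.7,-1.6,-8.3,0],[15,0.9,-2.1,-11,0],[15,1,-2.7,-13.7,0],[15,1.2,-3.5,-16.4,0],[15,1.4,-4.3,-19,0],[15,1.6,-5.2,-21.7,0],[15,1.7,-6.2,-24.3,0],[15,1.9,-7.3,-27,0]],
])

```text
t: 23.0
position: [0.6179, 0.0264, 0.2004]
tool_rot: [[0.565, 0.822, 0.074], [0.062, 0.046, -0.997], [-0.822, 0.568, -0.025]]
wrist_force: [-0.1, -3.5, 3.6]
grip_width: 0.209
```

```bash
python3 arc.py 30 10; python3 - <<'E'
from rig import r
from h import *
o=[]
for n,(y,x) in dict(side=(130,240),top=(125,280)).items():
    c=r.capture(n);np.savez(f"{n}4.npz",**c); im=np.ascontiguousarray(c["color"][:,:,::-1])
    o.append(cv2.resize(im[y:y+80,x:x+80],(400,400),interpolation=cv2.INTER_CUBIC))
cv2.imwrite("pics/g.png",np.hstack(o))
E
```

```text
now 27.311997943554363 0.0749598710218219 n 0.0429722282690031 F [-0.1 -3.5  3.6] 0.2091835008032866
[-0.  -0.1 -0.3]
[ 0.  -0.3 -0.7]
[ 0.  -0.4 -1. ]
[ 0.1 -0.6 -1.3]
[ 0.1 -0.7 -1.6]
[ 0.1 -0.9 -1.9]
[ 0.1 -1.  -2.2]
[ 0.1 -1.2 -2.5]
[ 0.2 -1.3 -2.9]
[ 0.2 -1.5 -3.2]
```

View pics/g.png

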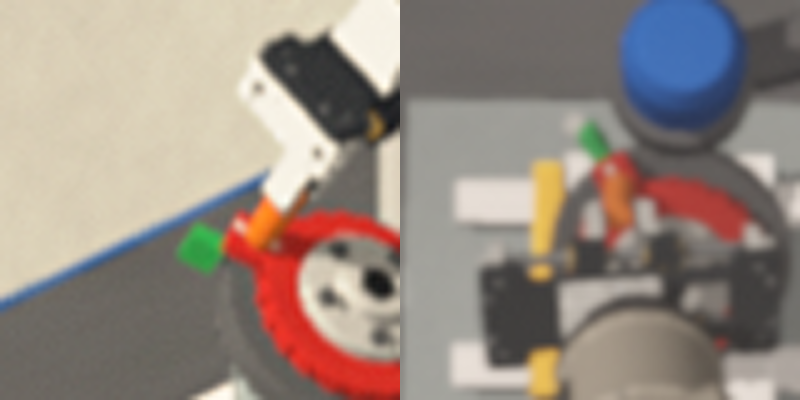

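The ear is nearly in line with the green block, at (237,240) and (203,247) in the side crop. Moving to 30°, then releasing to check without the gripper in the way.

Emit:
play_rows([
  [[15,0,-0.3,-0.7,0],[15,0,-0.6,-1.3,0],[15,0.1,-0.9,-1.9,0],[15,0.1,-1.2,-2.5,0],[15,0.2,-1.5,-3.2,0],[15,0.2,-1.5,-3.2,0],[15,0.2,-1.5,-3.2,0],[15,0.2,-1.5,-3.2,0],[15,0.2,-1.5,-3.2,0],[15,0.2,-1.5,-3.2,0]],
])

```text
t: 23.93
position: [0.6163, 0.0301, 0.1993]
tool_rot: [[0.565, 0.822, 0.075], [0.063, 0.047, -0.997], [-0.823, 0.568, -0.025]]
wrist_force: [-0.6, -1.9, 2.3]
grip_width: 0.21
```

```bash
python3 arc.py 30 1
```

```text
now 30.46351759742542 0.07505478264974975 n 0.042978004134250423 F [-0.6 -1.9  2.3] 0.21018500005449298
[-0.1  0.2  0.6]
```

Emit:
play_rows([
  [[30,0,0,0,0],[60,0,0,0,0],[94,0,0,0,0],[94,0,0,0,0],[94,0,0,0,0],[94,0,0,0,0],[94,0,0,0,0],[94,0,0,0,0],[94,0,0,0,0],[94,0,0,0,0]],
])

```text
t: 24.77
position: [0.6163, 0.0301, 0.1993]
tool_rot: [[0.565, 0.822, 0.075], [0.063, 0.047, -0.997], [-0.823, 0.568, -0.025]]
wrist_force: [-0.8, 0.0, -0.2]
grip_width: 0.88
```

Emit:
play_rows([
  [[94,-20,0,-1,0],[94,-50,0,-3,0],[94,-85,0,-5,0],[94,-120,0,-7,0],[94,-150,0,-9,0],[94,-180,10,-9,0],[94,-215,20,-9,0],[94,-250,20,-9,0],[94,-280,20,-9,0],[94,-300,20,-9,0]],
])

```text
t: 25.6
position: [0.4615, 0.021, 0.4609]
tool_rot: [[0.568, 0.82, 0.075], [0.063, 0.047, -0.997], [-0.821, 0.571, -0.025]]
wrist_force: [1.1, -0.6, -0.6]
grip_width: 0.996
```

```bash
python3 go.py; python3 - <<'E'
from rig import r
from h import *
o=[]
for n,(y,x) in dict(side=(140,250),top=(125,290)).items():
    c=r.capture(n);np.savez(f"{n}5.npz",**c); im=np.ascontiguousarray(c["color"][:,:,::-1])
    o.append(cv2.resize(im[y:y+80,x:x+80],(400,400),interpolation=cv2.INTER_CUBIC))
cv2.imwrite("pics/i.png",np.hstack(o))
E
```

```text
25.6 [ 0.22  -0.467 -0.261  2.041 -0.185  0.949 -1.493] [0.4615 0.021  0.4609] loc [0.0879 0.029  0.3461] axis [ 0.5678  0.0628 -0.8208] F [ 1.1 -0.6 -0.6] 0.9962247130986898
```

View pics/i.png

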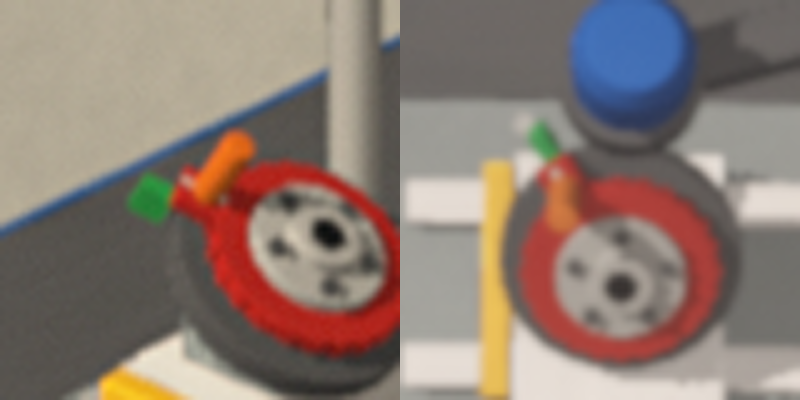

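```bash
python3 - <<'E'
from h import *
np.set_printoptions(precision=4,suppress=True)
S,T=load("side5"),load("top5")
fs=lambda x,y:(250+x/5-.4,140+y/5-.4); ft=lambda x,y:(290+(x-400)/5-.4,125+y/5-.4)
H,e=tri(S,fs(329,234),T,ft(620,288)); off=H-(C+.032*n_); print("hub off",off,e)
for n,a,b in (("end",(241,144),(566,220)),("base",(205,188),(559,178)),("green",(152,198),(543,140))):
    p,e=tri(S,fs(*a),T,ft(*b))
    for q in (p,p-off): l=loc(q); print(n,e,l,np.degrees(np.arctan2(l[1],l[0])))
for nm,c in(("S",S),("T",T)):   # green/orange centroids by mask vs predicted for angles
    im=np.ascontiguousarray(c["color"][:,:,::-1]);h=cv2.cvtColor(im,cv2.COLOR_BGR2HSV)
    m=cv2.inRange(h,(45,80,40),(85,255,255)); k,L,st,ce=cv2.connectedComponentsWithStats(m)
    print(nm,[(st[i,4],ce[i].round(2)) for i in range(1,k) if st[i,4]>8 and 270<ce[i][0]<340])
    for a in np.radians([28,30,32]): print(proj(c,C+off+.1*(np.cos(a)*u_+np.sin(a)*y_)), proj(c,C+off+.075*(np.cos(a)*u_+np.sin(a)*y_)+.064*n_))
E
```

```text
hub off [-0.0001 -0.003   0.0005] 0.003342868314151441
end 0.002083280813520213 [0.0655 0.0335 0.0627] 27.094531260353754
end 0.002083280813520213 [0.0653 0.0365 0.0622] 29.194318914206757
base 0.008758875616021334 [0.07   0.0365 0.0137] 27.534618045864608
base 0.008758875616021334 [0.0698 0.0394 0.0132] 29.486535200217055
green 0.004329724690360171 [ 0.0875  0.0489 -0.0133] 29.182692900514855
green 0.004329724690360171 [ 0.0873  0.0518 -0.0138] 30.70410301669757
S [(np.int32(60), array([279.75, 179.15]))]
[281.9567 175.7143] [297.7805 167.6113]
[281.6023 176.479 ] [297.5264 168.1914]
[281.2822 177.2654] [297.2989 168.788 ]
T [(np.int32(21), array([318.33, 153.05]))]
[320.0042 154.4892] [323.3827 168.8261]
[319.0869 154.9518] [322.6714 169.1782]
[318.1891 155.4432] [321.9749 169.5521]
```

```bash
python3 - <<'E'
from h import *
np.set_printoptions(precision=4,suppress=True)
def rp(c,uv,n):  # ray to collar-parallel plane at height n
    o,v=ray(c,uv); k=((C+n*n_-o)@n_)/(v@n_); return loc(o+k*v)
def cen(c,kind,box):
    im=np.ascontiguousarray(c["color"][:,:,::-1]); x0,x1,y0,y1=box
    b=cv2.resize(im[y0:y1,x0:x1],None,fx=8,fy=8,interpolation=cv2.INTER_CUBIC); h=cv2.cvtColor(b,cv2.COLOR_BGR2HSV)
    m=cv2.inRange(h,(7,130,90),(20,255,255)) if kind=="o" else cv2.inRange(h,(45,80,40),(85,255,255))
    k,L,st,ce=cv2.connectedComponentsWithStats(m); i=1+st[1:,4].argmax()
    return np.array([x0,y0])+(ce[i]+.5)/8-.5, st[i,4]/64
for t in("3","5"):
  for nm,bx in(("top",(310,360,140,180)),("side",(270,320,150,195))):
    c=load(nm+t)
    for k,n in(("o",.042),("g",0.0),("g",-.006)):
        uv,ar=cen(c,k,bx); l=rp(c,uv,n); print(nm+t,k,n,uv.round(2),ar,l,"r",np.hypot(*l[:2]).round(4),[np.degrees(np.arctan2(l[1]-d,l[0])).round(1) for d in(0,-.0015,-.003)])
E
```

```text
top3 o 0.042 [340.68 163.56] 66.421875 [ 0.075  -0.0239  0.042 ] r 0.0788 [np.float64(-17.7), np.float64(-16.6), np.float64(-15.6)]
top3 g 0.0 [318.63 153.41] 22.78125 [0.0922 0.0485 0.    ] r 0.1042 [np.float64(27.8), np.float64(28.5), np.float64(29.2)]
top3 g -0.006 [318.63 153.41] 22.78125 [ 0.0896  0.0486 -0.006 ] r 0.1019 [np.float64(28.5), np.float64(29.2), np.float64(30.0)]
side3 o 0.042 [306.07 164.88] 97.8125 [ 0.0706 -0.0232  0.042 ] r 0.0743 [np.float64(-18.2), np.float64(-17.1), np.float64(-16.0)]
side3 g 0.0 [280.2  179.11] 70.46875 [ 0.0815  0.0576 -0.    ] r 0.0998 [np.float64(35.3), np.float64(36.0), np.float64(36.6)]
side3 g -0.006 [280.2  179.11] 70.46875 [ 0.0836  0.0524 -0.006 ] r 0.0986 [np.float64(32.1), np.float64(32.8), np.float64(33.5)]
top5 o 0.042 [322.11 165.5 ] 65.921875 [0.0677 0.0366 0.042 ] r 0.0769 [np.float64(28.4), np.float64(29.4), np.float64(30.3)]
top5 g 0.0 [318.31 152.95] 20.078125 [ 0.0938  0.0496 -0.    ] r 0.1061 [np.float64(27.9), np.float64(28.6), np.float64(29.3)]
top5 g -0.006 [318.31 152.95] 20.078125 [ 0.0912  0.0497 -0.006 ] r 0.1039 [np.float64(28.6), np.float64(29.3), np.float64(30.0)]
side5 o 0.042 [294.19 173.03] 111.53125 [0.0642 0.0364 0.042 ] r 0.0738 [np.float64(29.5), np.float64(30.5), np.float64(31.5)]
side5 g 0.0 [279.66 179.15] 62.546875 [0.0821 0.0594 0.    ] r 0.1013 [np.float64(35.9), np.float64(36.5), np.float64(37.2)]
side5 g -0.006 [279.66 179.15] 62.546875 [ 0.0842  0.0542 -0.006 ] r 0.1001 [np.float64(32.7), np.float64(33.5), np.float64(34.2)]
```

The masks agree. In the top view, the post is at 28.4° and the mark at 28–28.6°. The arm's own reading at release was 30.5°, against a mark at about 30°. The hub hasn't moved since the carriage was homed, and the arm is clear, so I'm handing in.

```bash
python3 - <<'E'
from rig import r
from h import *
a,b=load("top0")["color"],r.capture("top")["color"]
d=np.abs(a.astype(int)-b).max(2)
print({k:int((d[y0:y1,x0:x1]>60).sum()) for k,(x0,x1,y0,y1) in dict(oil=(170,210,185,220),impact=(440,500,170,205),torch=(445,480,215,275),drill=(320,352,70,150)).items()})
s=r.state();print(s["t"],np.abs(s["joint_vel"]).max(),np.round(s["wrist_force"],1)); print(r.hand_in())
E
```

```text
{'oil': 0, 'impact': 0, 'torch': 25, 'drill': 0}
25.75 0.03891610626275478 [ 0.8  0.6 -0.4]
the job is handed in; nothing more can be done
None
```

The carriage is home against the yellow stop and the collar's orange post is on the green mark. Both are let go, and I handed in at 25.75 s of the 58 s allowed.

- **Carriage:** I slid it by the black post until it hit the hard end. It moved about 104 mm, and the wrist force rose from about 5 N to 34 N at the stop. The hub measured the same after the collar work, so the carriage had not moved.
- **Tilting the gripper:** Moves only allow a turn about the tool's own axis, so I could not ask for a tilt. I got it by commanding poses above the arm's reach with joint 6 at its limit, until the gripper leaned 34.5° (about 3.6° off sideways). That let it grip along the orange post, clear of the drill.
- **Collar:** I swung it from about −20° to 30.5° by the arm's reading, at about 4–5 N.
- **Mark alignment:** My measurements do not fully agree.
    - **Top view:** the colour mask has the post and mark aligned within about 0.5°.
    - **Two-camera picks:** these have the post 1–2° short of the mark.
    - **Side view alone:** this has the mark 3–6° beyond the post, but that depends on the mark block's height, which I don't know. I gave it little weight.
- **Surroundings:** The picture areas around the oil bottle, impact driver and drill were unchanged. The torch area showed 25 changed pixels. I put those down to the arm's changing shadow, because the arm never went near the torch, but I did not check further.

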